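Set the bench multimeter to diode test

ROBOT

A 6-joint arm with a two-finger parallel gripper is mounted at the origin on the work surface. World frame = base frame: x ahead of the robot, y to its left, z up, the work surface at z = 0. Lengths are in mm, angles in rad, forces in N, time in s.
With the tool pointing down it reaches from about 275 to 850 mm from the base axis. Payload 5.2 kg.
Tool frame: the origin (TCP) lies at the very end of the fingers, on their centre line; the grasp point (between the pads) lies 19 mm behind it (manip.grasp_offset is the distance from the TCP to the grasp point, in mm); z points along the fingers, y is the line along which they close (so a half turn about z gives the same grasp; the last joint's range is limited). The gripper opens to 85 mm and grips with 20 to 120 N. Pads are 22 mm wide; open, the fingers measure 114 mm over their backs; the gripper's body (76 mm by 85 mm) begins 54 mm behind the grasp point. The pads swing forward as they close: fully open they stand 13 mm farther back than shut.
Start: joints at [-1.465, 0.259, 1.535, -0, 1.348, -0.203], TCP at [167.175, -523.983, 231.31] pointing down, gripper open.
Joint ranges: [-3.14, 3.14], [-0.91, 2.08], [0.19, 2.58], [-1.22, 4.36], [0.22, 2.71], [-3.12, 3.12]. Speed limits (rad/s): [2.57, 2.57, 3.14, 3.14, 3.14, 3.14].

INTERFACE

Orientations are given as a rotation vector (axis times angle).
In Python, from workcell import manip gives the robot as it stands. The module is installed in compiled form; this text tells all that it offers.
- The arm moves only by the shell command python3 -m crank 'ROWS'. ROWS is text: rows parted by semicolons, each of 5 numbers parted by spaces: the opening, from -1 (shut) to 1 (fully open), so that 0 is half open, then the shift along the tool's x, y, z in mm, then the turn about the tool's z in rad. A call has 1 to 12 rows; each row shifts and turns the commanded pose from where the row before left it, along the tool's axes as they then stand; what a row does not reach is not made up. A row lasts 1/8 s, in which the tool goes at most 62.5 mm and 10.7 degrees, less where a joint would pass 70% of its speed; a pose out of reach is approached as far as the arm can. A call with a gripper value outside its range is refused whole. The fingers move at their own pace and stop on an object; the grip force is fixed at half the most. Time passes only in rows, so rows that do not move let the fingers close. It gives the time, the measured TCP pose, the force, the opening and the grip force at its end, in the units of the state.
- manip.state(): the state, without advancing time (a new reading comes with each control period).
- manip.capture(name): name is "scene" or "top" or "wrist"; returns a dict with "color" (400x640x3 uint8, blue, green, red), "fx", "fy", "cx", "cy" (pixels), "k1" (the pictures are not rectified: a ray, as slopes to the right and down, at radius r is drawn at 1 + k1 r^2 times it, then the intrinsics apply), "position" and "orientation" of the camera in the world; the wrist camera has in their place "tool_from_camera" (4x4, takes a point from camera to tool coordinates, whose origin is the TCP and whose axes are the flange's). Camera axes: x right, y down, z forward; pixel columns grow to the right and rows downward; lengths in mm; the calibration is good to about 2 mm. A picture is of the moment at which its call begins: read the wrist's pose just before it. There is no depth.
- manip.hand_in(): hands the job in; it is judged then, once.
The state is a dict: "time": time; "qpos": joint angles; "dq": joint speeds; "tau": joint torques, N m; "position": TCP position; "tool_rot": TCP orientation; "force": force on the tool from outside, world axes, zero at the start; "ft_torque": the same for the moment, N m; "opening": finger opening in mm; "finger_force": force on a finger pad.
Only numpy, scipy, OpenCV 4.12 (cv2) and the standard library are available. Lean on these libraries where they do the work, as an engineer would, in place of code of your own. Each camera call takes 0.05 s, during which the arm holds its last target. There are 200 camera calls.

TASK

Get the multimeter ready for checking diodes on the board. With a fingertip, push the thumb tab of its dial clockwise, click by click, until it points at the diode symbol (a triangle against a bar) and rests there in its click stop; then press the raised round select key above the dial fully down and let it come up again, to pick the diode test rather than the buzzer. Push gently, never gripping the tab; do not lift the meter or shove it about, and leave the other things on the bench alone.

Things in the scene. Friction and masses are not known exactly. Their poses are not given: they have to be found in the camera images.
- meter: Multimeter lying loose on its back, face up: grey face in a dark rubber boot, 215 long, 110 wide, face 46 above the bench, 0.8 to 1.1 kg; sideways pushes over about 4 N slide it. Origin: centre of its underside. x runs from its socket end to its display end, y to the left as one reads it, z up. At x -91 sockets, -30 dial axis, +37 key row, +73 display.
- dial_centre (a point): Point on the dial's axis at the height of the meter's face (on the meter, does not turn); axes as the meter's. The dial is a grey skirt, dia 60, 6 thick, on the face; a low fin 9 thick, its top 14.5 above the face, runs from the tab across the centre to 28 beyond it.
- selector (a joint): Dial angle q: 0 = tab along the meter's +y (circle, off), growing clockwise from above; tab direction in the meter's frame (sin q, cos q). Click stops 0.5236 apart: 0 circle, 1 wave, 2 line over dashes, 3 rectangle, 4 DIODE (q 2.094), 5 two bars, 6 thermometer (q 3.142, end). Starts in stop 0, 1 or 2. A spring detent: about 2 N at the tab moves it; just past half-way it snaps into the next stop.
- tab: Thumb tab: upright grey block at the pointing end of the dial, white line on top. 25 long (from 12 to 37 mm from the axis), 9 thick, from 2 to 24 above the meter's face: top 70 above the bench. Origin: centre of the block, 24.5 from the axis, 13 above the face; y radially outwards, z up, x clockwise.
- diode_mark (a point): Middle of the printed diode symbol (10 mm, white, flat on the face), 43.7 from the dial's axis.
- select_key (a joint): Travel of the raised key: 0 up, 0.004 m fully down; sprung, 1.3 N to start and 3.7 N fully down.
- key_top (a point): Centre of the top of the raised round key (on the key): grey, dia 16, standing 7 above the face when up, at meter x +37, y +30: leftmost of the key row between dial and display. The three other keys to its right are flush with the face.
- flux_jar: Bystander, loose: small amber jar with black cap, dia 37, 50 tall. Origin: centre of its underside.
- screwdriver: Bystander, loose: black-handled screwdriver lying flat, 150 long, about 25 thick. Origin: near its middle, underside.
- tweezers: Bystander, loose: steel tweezers lying flat, 130 long, 10 high. Origin: near its middle, underside.
- solder_reel: Bystander, loose: steel-grey solder reel standing on end, dia 60, 44 tall. Origin: centre of its underside.
- tip_cleaner: Bystander, loose: black round tip cleaner with brass wool on top, dia 72, 52 tall. Origin: centre of its underside.
- nozzle_wide: Bystander, loose: steel hot-air nozzle standing upright, foot dia 25, 56 tall, wide mouth. Origin: centre of its underside.
- nozzle_fine: Bystander, loose: steel hot-air nozzle standing upright, foot dia 25, 60 tall, fine mouth. Origin: centre of its underside.
- board_holder: Bystander, fixed: board holder with conical aluminium foot dia 110 and a green circuit board clamped between black jaws 110 above the bench; bars 190 to 240 long along its y. Origin: centre of the foot's underside.

How it is judged (in metres and radians):
On the way, in this order (a step that is already met when the one before it is completed fails the run):
1. the dial sits in the diode click stop (value of joint selector between 1.9744 and 2.2144 rad), for 0.3 s.
2. the raised key is pressed fully down (value of joint select_key above 0.003 m), for 0.05 s.
At the end, for the whole second after the job is handed in: The dial rests in the diode stop (within 0.12 rad of 2.094), the raised key is up again (under 1 mm down), and the meter lies flat and still on the bench within 30 mm of where it was (all of step 1 and velocity of joint selector between -0.1 and 0.1 rad/s and value of joint select_key below 0.001 m and height (world z) of meter below 0.004 m and linear speed of meter below 0.01 m/s and distance of meter from where it was at the start of the episode below 0.03 m); the robot touches nothing.
It fails at once if the meter is lifted or tipped (underside centre 10 mm up, or 10 degrees over) (height (world z) of meter above 0.01 m or angle between meter's own z axis and vertical above 0.17 rad).
It fails at once if the meter is shoved more than 30 mm (distance of meter from where it was at the start of the episode above 0.03 m).
It fails at once if the tab is gripped or forced: more than 20 N from the fingers (contact force between the fingers and tab above 20 N).
It fails at once if another thing on the bench is moved more than 20 mm (distance of any of flux_jar, screwdriver, tweezers, solder_reel, tip_cleaner, nozzle_wide, nozzle_fine from where it was at the start of the episode above 0.02 m).
It also fails if it takes over 54 s, if anything falls off the work surface, if the arm or the gripper's body presses on something with over 40 N, if the wrist force passes 120 N, or if a joint passes its speed limit or range.

## Working session

There is one attempt and no reset: what is moved stays moved. The work goes in short steps, Python scripts to look and compute and a shell command to move; the robot and the scene stay as the last step left them, time stands still between calls to the robot, and variables do not carry over. Pictures are saved under pics/ and viewed, at most 10 in all, crops included, and the job is handed in when it is done.

```bash
mkdir -p pics; cat > h.py <<'E'
import numpy as np, cv2
from workcell import manip
from scipy.spatial.transform import Rotation as R
def cap(n):
    s=manip.state(); c=manip.capture(n)
    if n=="wrist":
        T=np.eye(4); T[:3,:3]=R.from_rotvec(s["tool_rot"]).as_matrix(); T[:3,3]=s["position"]
        c["T"]=T@np.array(c["tool_from_camera"])
    else:
        T=np.eye(4); o=np.array(c["orientation"]); T[:3,:3]=o if o.shape==(3,3) else R.from_rotvec(o).as_matrix(); T[:3,3]=c["position"]; c["T"]=T
    return c
def ray(c,u,v):
    K=np.array([[c["fx"],0,c["cx"]],[0,c["fy"],c["cy"]],[0,0,1]],float)
    p=cv2.undistortPoints(np.array([[[u,v]]],float),K,np.array([c["k1"],0,0,0.]))[0,0]
    return c["T"][:3,3], c["T"][:3,:3]@np.array([p[0],p[1],1])
def onz(c,u,v,z):
    o,d=ray(c,u,v); return o+d*(z-o[2])/d[2]
E
python3 - <<'E'
from h import *
import pickle
for n in("top","scene","wrist"):
    c=cap(n); cv2.imwrite(f"pics/{n}0.png",c["color"]); pickle.dump(c,open(n+"0.pkl","wb")); print(n,c["T"].round(2).tolist(),c["fx"],c["k1"])
print(manip.state())
E
```

```text
top [[-0.01, -1.0, 0.04, 571.68], [-1.0, 0.01, -0.01, 84.96], [0.01, -0.04, -1.0, 940.87], [0.0, 0.0, 0.0, 1.0]] 362.21946459608 -0.018889582152458378
scene [[-0.31, 0.53, -0.79, 1305.2], [0.95, 0.16, -0.27, 282.6], [-0.01, -0.83, -0.55, 542.43], [0.0, 0.0, 0.0, 1.0]] 459.46396909918275 -0.05450020168811571
wrist [[0.3, -0.9, -0.3, 244.34], [-0.95, -0.29, -0.1, -499.17], [-0.0, 0.32, -0.95, 374.24], [0.0, 0.0, 0.0, 1.0]] 323.5107365886314 -0.03927225899823821
{'time': 0.15, 'qpos': array([-1.46480058e+00,  2.59211919e-01,  1.53580542e+00, -5.81533972e-06,
        1.34798859e+00, -2.02799620e-01]), 'dq': array([ 0.00200287, -0.00109396, -0.00452579,  0.00014456, -0.00100971,
        0.0013702 ]), 'tau': array([ 3.02144494e-03, -4.46382880e+01, -2.90820962e+01, -1.29524196e-04,
        8.15737032e-03, -1.43276708e-05]), 'position': array([ 167.1300262 , -523.58624405,  230.65665499]), 'tool_rot': array([-3.10282591e+00, -4.82914620e-01, -9.84676856e-05]), 'force': array([ 0.68750052,  0.63334442, -0.58973442]), 'ft_torque': array([-2.31007107e-02,  1.01426724e-05,  8.91895539e-03]), 'finger_force': 0.0, 'opening': 85.55699619362542}
```

View pics/top0.png

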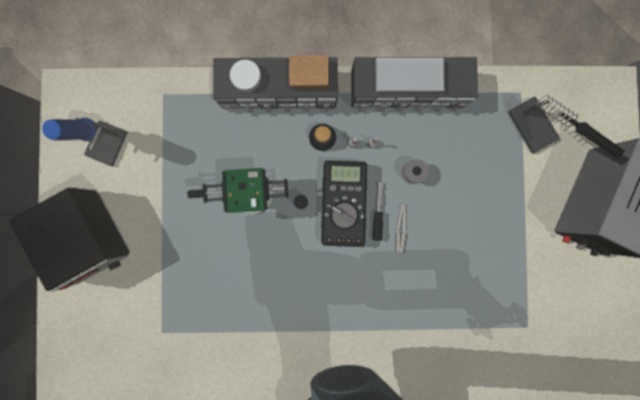

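The top view shows the meter centred near (344,204), display end up (world +x). The screwdriver is just to its right at (380,210) and the jar to its left at (301,201). Next I'll crop it closer and get coordinates.

```bash
python3 - <<'E'
from h import *
import pickle
c=pickle.load(open("top0.pkl","rb"))
for n,u,v,z in(("meter",344,204,46),("dial",344,216,50),("jar",301,201,50),("sd",379,210,20),("disp",345,173,46),("board",245,191,110),("nozzles",365,142,56)): print(n,onz(c,u,v,z).round(1))
a=cv2.resize(c["color"][150:255,290:410],None,fx=5,fy=5,interpolation=cv2.INTER_CUBIC)
cv2.imwrite("pics/topcrop.png",a)
E
```

```text
meter [593.1   6.9  46. ]
dial [563.5   7.6  50. ]
jar [601.5 113.   50. ]
sd [577.6 -84.5  20. ]
disp [670.1   3.4  46. ]
board [623.7 239.4 110. ]
nozzles [745.2 -46.1  56. ]
```

View pics/topcrop.png

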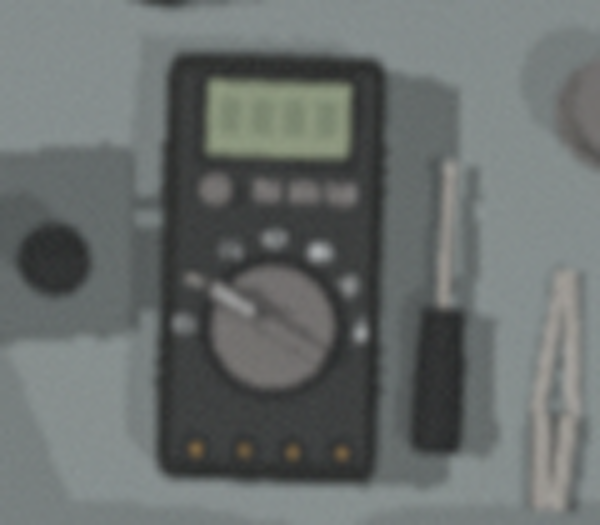

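The zoomed crop shows the dial centre near (272,327). The white pointer line aims at the wave mark at (192,280), so the dial is in stop 1. The raised key is at (215,188) and the diode mark is at about (348,285). The meter's yaw is about -2°. I'll move above it with the fingers shut.

```bash
python3 -m crank '-1 45 -32 0 0;-1 45 -32 0 0;-1 45 -32 0 0;-1 45 -32 0 0;-1 45 -32 0 0;-1 45 -32 0 0;-1 45 -32 0 0;-1 45 -32 0 0;-1 45 -32 0 0;-1 45 -32 0 0;-1 45 -32 0 0;-1 45 -32 0 0' && python3 -m crank '-1 0 0 0 0;-1 0 0 0 0' && python3 - <<'E'
from h import *
import pickle
c=cap("wrist"); pickle.dump(c,open("w1.pkl","wb")); cv2.imwrite("pics/w1.png",c["color"]); print(manip.state()["position"],manip.state()["tool_rot"])
E
```

```text
time: 1.65
position: [565.7, 7.6, 231.1]
tool_rot: [3.104, 0.483, -0.0]
force: [0.4, -1.9, -0.0]
opening: -0.3
finger_force: 0.0
time: 1.9
position: [564.4, 5.9, 230.7]
tool_rot: [3.104, 0.485, -0.002]
force: [0.2, -0.2, 0.3]
opening: -0.1
finger_force: 0.0
[564.2454998    5.33299078 230.96740334] [ 3.10415787e+00  4.82671841e-01 -1.83796418e-03]
```

View pics/w1.png

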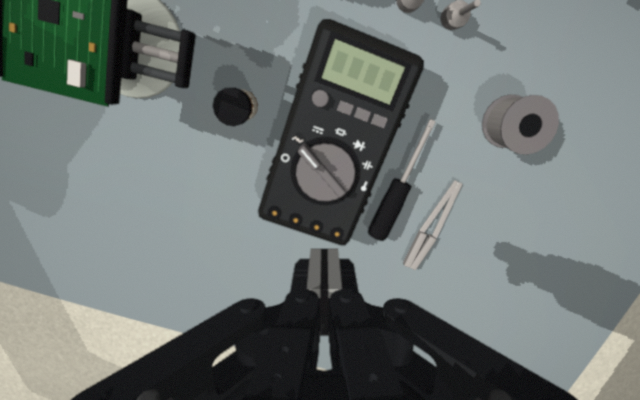

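The wrist view shows the dial axis near (325,172), the off mark at (285,158), the thermometer at (364,187), the diode at (358,145), the key at (320,98), and the shut fingertips at (324,250). I'll convert these to world coordinates.

```bash
python3 - <<'E'
from h import *
import pickle
c=pickle.load(open("w1.pkl","rb"))
g=cv2.cvtColor(c["color"],cv2.COLOR_BGR2GRAY).astype(float)
def cen(u,v,r=9,t=130):
    w=np.clip(g[v-r:v+r+1,u-r:u+r+1]-t,0,None); yy,xx=np.mgrid[v-r:v+r+1,u-r:u+r+1]
    return (w*xx).sum()/w.sum(),(w*yy).sum()/w.sum()
P={}
for n,u,v in(("off",285,158),("diode",358,145),("therm",364,187)):
    p=cen(u,v); P[n]=onz(c,*p,46); print(n,np.round(p,1),P[n].round(1))
m=(P["off"]+P["therm"])/2; d=P["off"]-P["therm"]; print("axis",m.round(1),"sep",np.linalg.norm(d),"yaw deg",np.degrees(np.arctan2(d[1],d[0]))-90)
print("key",onz(c,320,98,53).round(1), "diode r",np.linalg.norm(P["diode"]-m))
y=np.arctan2(d[1],d[0])-np.pi/2; Rm=np.array([[np.cos(y),-np.sin(y)],[np.sin(y),np.cos(y)]])
print("key pred",m[:2]+Rm@[67,30])
# tip footprint at TCP height
z=manip.state()["position"][2]
for u,v in((309,249),(324,249),(340,249)): print(onz(c,u,v,z).round(1))
E
```

```text
off [284.7 157.4] [568.2  49.2  46. ]
diode [358.6 144.7] [603.6 -18.6  46. ]
therm [363.6 186.8] [563.4 -38.6  46. ]
axis [565.8   5.3  46. ] sep 87.98669619705 yaw deg -3.1761064427819434
key [635.1  32.3  53. ] diode r 44.703877933426035
key pred [634.3708625   31.55033461]
[569.3  15.1 231. ]
[571.6   8.1 231. ]
[574.    0.6 231. ]
```

```bash
python3 -m crank '-1 0 0 0 -0.1364;-1 0 0 0 -0.1364;-1 0 0 0 -0.1364;-1 0 0 0 -0.1364;-1 0 0 0 -0.1364;-1 28 -19 20 0;-1 0 0 30 0;-1 0 0 30 0;-1 0 0 25 0;-1 0 0 0 0;-1 0 0 0 0' && python3 - <<'E'
from h import *
import pickle
s=manip.state();print(s["position"],np.degrees(2*np.arctan2(*s["tool_rot"][1::-1])))
a=np.radians(56.8);e=np.array([np.cos(a),np.sin(a)]);d=s["position"][:2]-[565.8,5.3];print("r",d@e,"t",d@[-e[1],e[0]])
c=cap("wrist"); pickle.dump(c,open("w2.pkl","wb")); cv2.imwrite("pics/w2.png",c["color"])
E
```

```text
time: 3.32
position: [564.8, 38.8, 127.5]
tool_rot: [2.764, 1.491, 0.002]
force: [0.4, -0.0, -0.1]
opening: -0.0
finger_force: 0.0
[564.8433191   38.79451967 127.50149451] 56.68901571418869
r 27.503175477570807 t 19.140883598449207
```

View pics/w2.png

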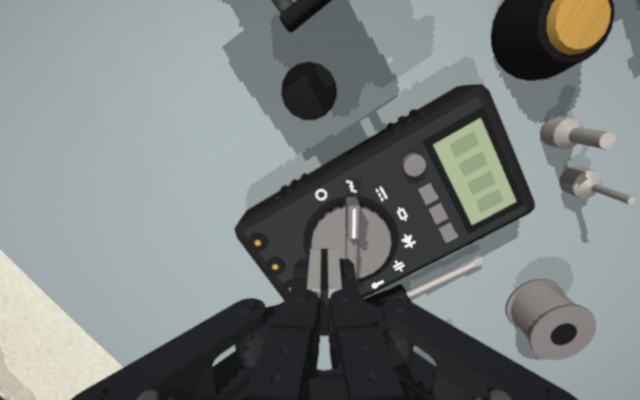

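In this view the fingertip (325,250) is left (anticlockwise) of the tab line, which runs up the image at (354,225). The jar at (309,90) is clear. Next I'll descend and move to contact.

```bash
python3 -m crank '-1 0 0 25 0;-1 0 0 25 0;-1 0 0 14 0;-1 0 0 5 0;-1 0 0 0 0' && python3 -m crank '-1 0 2 0 0;-1 0 2 0 0;-1 0 1.5 0 0;-1 0 1.5 0 0;-1 0 0 0 0'
```

```text
time: 4.0
position: [564.8, 39.7, 57.8]
tool_rot: [2.764, 1.493, 0.001]
force: [0.3, -0.1, -0.7]
opening: 0.2
finger_force: 0.0
time: 4.62
position: [570.7, 35.7, 57.4]
tool_rot: [2.763, 1.493, 0.001]
force: [-0.1, 0.2, 0.2]
opening: 0.2
finger_force: 0.3
```

Next, push about 0.8 rad along the arc and check.

```bash
python3 -m crank '-1 1.1 2.75 0 0.1;-1 1.1 2.75 0 0.1;-1 1.1 2.75 0 0.1;-1 1.1 2.75 0 0.1;-1 0 0 0 0' ; python3 -m crank '-1 1.1 2.75 0 0.1;-1 1.1 2.75 0 0.1;-1 1.1 2.75 0 0.1;-1 1.1 2.75 0 0.1;-1 0 0 0 0'; python3 - <<'E'
from h import *
import pickle
s=manip.state();b=np.degrees(2*np.arctan2(*s["tool_rot"][1::-1]));print(s["position"],b)
a=np.radians(b);e=np.array([np.cos(a),np.sin(a)]);d=s["position"][:2]-[565.8,5.3];print("r",d@e,"t",d@[-e[1],e[0]])
c=cap("wrist"); pickle.dump(c,open("w3.pkl","wb")); cv2.imwrite("pics/w3.png",c["color"])
E
```

```text
time: 5.25
position: [581.5, 31.8, 57.2]
tool_rot: [3.005, 0.916, 0.0]
force: [-0.2, 2.4, 0.6]
opening: -0.2
finger_force: 0.8
time: 5.88
position: [590.1, 23.6, 57.2]
tool_rot: [3.127, 0.303, 0.001]
force: [0.8, 1.1, -0.3]
opening: -0.1
finger_force: 0.4
[590.10555587  23.60543721  57.23985232] 11.070396918171456
r 27.368195515735678 t 13.297779967840485
```

View pics/w3.png

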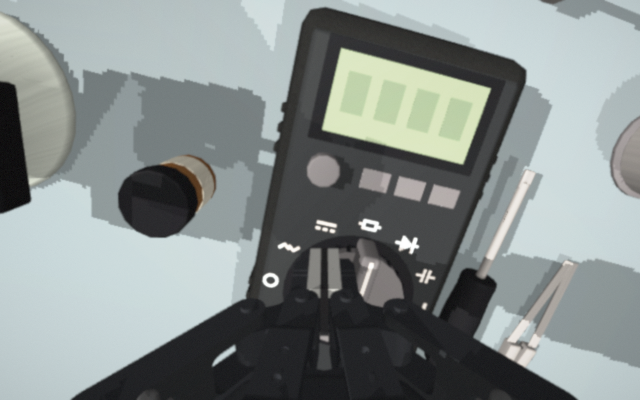

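The tab (371,265) now points at the rectangle mark (stop 3), and the diode mark is at (407,244). I'll make the last click with about 0.6 rad more, then back off.

```bash
python3 -m crank '-1 1.1 2.75 0 0.1;-1 1.1 2.75 0 0.1;-1 1.1 2.75 0 0.1;-1 1.1 2.75 0 0.1;-1 0.55 1.4 0 0.05;-1 0.55 1.4 0 0.05;-1 0 0 0 0'; python3 -m crank '-1 0 -5 0 0;-1 0 -5 0 0;-1 0 0 -30 0;-1 0 0 -40 0;-1 0 0 0 0;-1 0 0 0 0'; python3 - <<'E'
from h import *
import pickle
s=manip.state();print(s["position"],np.degrees(2*np.arctan2(*s["tool_rot"][1::-1])))
c=cap("wrist"); pickle.dump(c,open("w4.pkl","wb")); cv2.imwrite("pics/w4.png",c["color"])
E
```

```text
time: 6.8
position: [595.3, 10.2, 57.3]
tool_rot: [-3.105, 0.48, -0.001]
force: [0.7, 1.4, -0.6]
opening: -0.2
finger_force: 0.7
time: 7.55
position: [597.9, 20.0, 127.0]
tool_rot: [3.104, -0.483, -0.001]
force: [0.3, -0.4, -0.4]
opening: 0.2
finger_force: 0.0
[597.89025277  19.97488378 127.02003893] -17.67347508344921
```

View pics/w4.png

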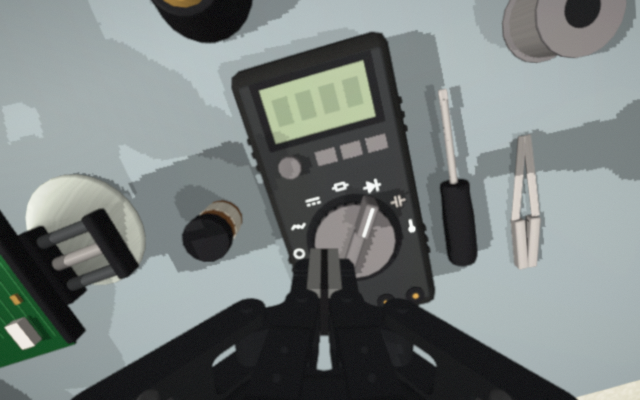

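The tab line (363,232)→(373,208) points at the diode mark (373,186), and the key is at (290,167). I'll check the angle with numbers and get the key offset.

```bash
python3 - <<'E'
from h import *
import pickle
c=pickle.load(open("w4.pkl","rb"))
g=cv2.cvtColor(c["color"],cv2.COLOR_BGR2GRAY).astype(float)
def blob(u,v,r,t):
    yy,xx=np.mgrid[v-r:v+r+1,u-r:u+r+1]; k=g[v-r:v+r+1,u-r:u+r+1]>t; return np.c_[xx[k],yy[k]]
P={n:onz(c,*blob(u,v,8,150).mean(0),46)[:2] for n,u,v in(("off",299,254),("therm",411,226),("diode",373,186))}
m=(P["off"]+P["therm"])/2; d=P["off"]-P["therm"]; y=np.arctan2(d[1],d[0])-np.pi/2
print(P,"axis",m,"yaw",np.degrees(y),np.linalg.norm(d))
L=np.array([onz(c,*p,70)[:2] for p in blob(369,221,16,200)]); v=np.linalg.svd(L-L.mean(0))[2][0]; v*=np.sign(v[0]); r=L.mean(0)-m
for w in(v,r): print("q",(np.pi/2-np.arctan2(w[1],w[0])+y),len(L))
print("line mean r",np.linalg.norm(r))
k=onz(c,290,167,53)[:2]; kp=m+np.array([[np.cos(y),-np.sin(y)],[np.sin(y),np.cos(y)]])@[67,30]
s=manip.state(); b=2*np.arctan2(s["tool_rot"][1],s["tool_rot"][0]); D=(k+kp)/2-s["position"][:2]
print("key",k,kp,"tool shift",D@[np.cos(b),np.sin(b)],D@[np.sin(b),-np.cos(b)])
E
```

```text
{'off': array([567.86220938,  49.59427213]), 'therm': array([563.45094177, -38.58685417]), 'diode': array([603.19119306, -18.75357969])} axis [565.65657557   5.50370898] yaw -2.8638384333091116 88.29139435150377
q 2.0894934309250504 110
q 2.0787111443768493 110
line mean r 25.297335190170838
key [635.48531775  31.92963852] [634.07177656  32.11874747] tool shift 31.932260710404 -22.806616540578773
```

The dial is at q≈2.09 and the meter hasn't moved. Next, press the key.

```bash
python3 -m crank '-1 32 -23 0 0;-1 0 0 30 0;-1 0 0 30 0;-1 0 0 10 0;-1 0 0 0 0' && python3 -m crank '-1 0 0 2 0;-1 0 0 2 0;-1 0 0 1 0;-1 0 0 1 0;-1 0 0 1 0;-1 0 0 0 0'
```

```text
time: 8.22
position: [634.8, 32.0, 56.1]
tool_rot: [3.104, -0.484, -0.004]
force: [0.6, -0.2, 0.3]
opening: 0.0
finger_force: 0.0
time: 8.98
position: [636.0, 31.8, 50.6]
tool_rot: [-3.104, 0.484, -0.001]
force: [0.2, -0.3, 2.3]
opening: 0.2
finger_force: 1.4
```

```bash
python3 -m crank '-1 0 0 1 0;-1 0 0 0 0;-1 0 0 0 0' && python3 -m crank '-1 0 0 1 0;-1 0 0 0 0;-1 0 0 0 0'
```

```text
time: 9.35
position: [636.0, 31.8, 49.5]
tool_rot: [-3.104, 0.484, -0.001]
force: [1.7, -0.5, 2.8]
opening: -0.1
finger_force: 1.7
time: 9.72
position: [636.1, 31.8, 49.0]
tool_rot: [-3.104, 0.484, -0.002]
force: [-0.2, -0.8, 8.0]
opening: -0.2
finger_force: 3.5
```

The force rose to 8 N at z 49, so the key is at its bottom stop. Lift off and check.

```bash
python3 -m crank '-1 0 0 0.5 0;-1 0 0 0 0;-1 0 0 0 0;-1 0 0 -5 0;-1 0 0 -15 0;-1 0 0 -30 0;-1 0 0 -40 0;-1 -40 0 -20 0;-1 -40 0 -10 0;-1 0 0 0 0;-1 0 0 0 0;-1 0 0 0 0' && python3 - <<'E'
from h import *
c=cap("wrist"); cv2.imwrite("pics/w5.png",c["color"])
E
```

```text
time: 11.22
position: [560.1, 55.9, 167.5]
tool_rot: [3.104, -0.484, -0.001]
force: [-0.5, -0.1, 0.2]
opening: 0.1
finger_force: 0.0
```

View pics/w5.png

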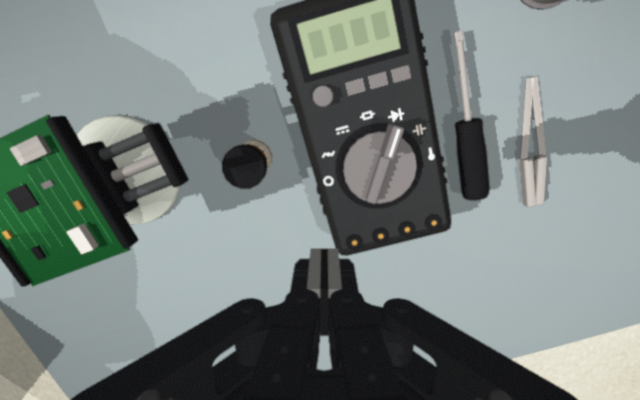

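The tab (395,140) still points at the diode mark (396,115), the key at (323,96) looks clear, and nothing on the bench has been disturbed.

```bash
python3 -c "from workcell import manip; print(manip.hand_in())"
```

```text
the job is handed in; nothing more can be done
None
```

I turned the dial to the diode stop (measured at q ≈ 2.09), pressed the select key to its bottom stop (8 N) and let go, then handed the job in after about 11 s; the meter did not measurably move, nothing else looked disturbed in the last picture, and the hand-in gave no verdict.

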